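Lay a turnbuckle from the parts drawer on the counter scale's sloping rest

TASK

Pull the upper drawer of the small parts cabinet fully out to its stop and leave it out. Take the turnbuckle that lies in it and set it down gently, without dropping it, lengthwise and centred along the narrow sloping rest of the counter scale, with its lower eye within a centimetre of the lip at the bottom of the slope. Do not bump the display that overhangs the rest, and leave the cup, drawer knob and lag bolts where they are.

Things in the scene. Friction and masses are not known exactly. Their poses are not given: they have to be found in the camera images.
- cabinet: Grey parts cabinet, fixed, 220 deep (x) by 260 wide (y) by 144 mm high, two drawers one above the other. Origin: centre of its underside, on the shelf. Its own -x axis is the side the drawers open to; its top is flat and closed, so the drawer contents show only once the drawer is out.
- cabinet_drawer0 (a joint): Upper drawer's slide: 0 m shut, 0.1496 m at its stop, growing as it comes out along the cabinet's -x. About 1 N friction, light drag; stays where left; may start slightly ajar. Inside 175 mm deep, 218 mm wide; inner floor 82 mm above the shelf, side walls 40 mm above that floor; front panel 15 mm thick, its top 131 mm above the shelf.
- cabinet_drawer0_handle (a point): Middle of the upper drawer's handle, moving with the drawer: a level round bar along the cabinet's y, 120 mm long, 11 mm thick, its axis 35 mm before the drawer front and 106 mm above the shelf. Axes as the cabinet's. The lower drawer has the same bar 60 mm below. Can be pinched from straight above, pads at most about 30 mm apart for room next to the drawer front.
- turnbuckle: Stainless open-frame turnbuckle, about 160 g, 128 mm long (x), 26 wide (y), 14 high (z), an eye at each end, same both ways round. Origin: centre of its underside. Its frame is 76 mm long with flat sides 12 mm high, 26 mm apart outside: grasp there, at mid length across y. It starts flat in the upper drawer, roughly across it (its x near the cabinet's y).
- rest: Narrow sloping steel bar on two thin posts over the scale's pan, 16 mm wide. Origin: on its flat top, on its centre line, 130 mm above the shelf. x points up the slope (30 deg above level, away from the robot), y across, z normal to the top. Bar from x -68 to +45 mm. Lip at the low end: 12 mm high, inner face at x -64 mm, so the eye touches it when both origins meet. The part may slide.
- display: Black display head of the scale, fixed, 34 deep, 130 wide, 45 mm high, over the upper half of the rest. Origin: centre of its underside, 260 mm above the shelf; its near edge is 6 mm beyond the rest's origin and 130 mm over it. A gripper pointing straight down at the rest's middle would hit it: tilt the tool with the slope (fingers along the rest's -z). Axes as the scale's.
- scale: Grey counter scale, fixed: base 260 deep, 220 wide, 60 mm high, steel pan on top at 70 mm, a large green push button at the front (not used here), a 16 mm steel tube from the rear +y corner up to the display, 290 mm high. Origin on the shelf; the rest's origin is at x -120 mm, y 0, the base spans x -220 to +40 mm. -x is its front.
- cup: Blue round sorting cup, 68 mm across, 70 mm high. Origin: centre of its underside. Leave alone.
- knob: White nylon drawer knob, 32 mm across, 29 mm high, loose on the shelf. Origin: centre of its underside. Leave alone.
- lag0: Black-oxide lag bolt lying on the shelf, 80 mm long, head 14 mm across, shank 8 mm. Origin: on the shelf below its middle, x along it. Leave alone.
- lag1: A second such lag bolt. Leave alone.

How it is judged (in metres and radians):
On the way, in this order (a step that is already met when the one before it is completed fails the run):
1. the upper drawer is pulled out to its stop (within 8 mm) (value of joint cabinet_drawer0 above 0.1416 m), for 0.1 s.
2. the turnbuckle, still held by the fingers, is at the rest, in line with its slope and less than 8 mm above its surface, moving slowly (x of turnbuckle in the frame of rest between -0.006 and 0.015 m and y of turnbuckle in the frame of rest between -0.008 and 0.008 m and z of turnbuckle in the frame of rest between -0.004 and 0.008 m and angle between the x axis of turnbuckle and the x axis of rest, either way round below 0.14 rad and angle between the z axis of turnbuckle and the z axis of rest, either way round below 0.14 rad and contact force between turnbuckle and the fingers above 1 N and linear speed of turnbuckle below 0.06 m/s), for 0.05 s.
At the end, for the whole second after the job is handed in: The turnbuckle lies released and still on the sloping rest: its centre within 8 mm of the rest's centre line, lengthwise along it and flat on it (within 8 degrees), its lower eye within 12 mm of the lip; the upper drawer is still out (within 20 mm of its stop) (x of turnbuckle in the frame of rest between -0.006 and 0.012 m and y of turnbuckle in the frame of rest between -0.008 and 0.008 m and z of turnbuckle in the frame of rest between -0.004 and 0.004 m and angle between the x axis of turnbuckle and the x axis of rest, either way round below 0.14 rad and angle between the z axis of turnbuckle and the z axis of rest, either way round below 0.14 rad and linear speed of turnbuckle below 0.02 m/s and contact force between turnbuckle and rest above 0.3 N and contact force between turnbuckle and the fingers below 0.05 N and value of joint cabinet_drawer0 above 0.1296 m); the robot touches nothing.
It fails at once if the display head is bumped (over 5 N) (contact force between display and anything else above 5 N).
It fails at once if the cup, the drawer knob or a lag bolt is moved by over 20 mm (distance of any of cup, knob, lag0, lag1 from where it was at the start of the episode above 0.02 m).
It also fails if it takes over 61 s, if anything falls off the work surface, if the arm or the gripper's body presses on something with over 40 N, if the wrist force passes 120 N, or if a joint passes its speed limit or range.

ROBOT

A 6-joint arm with a two-finger parallel gripper is mounted at the origin on the work surface. World frame = base frame: x ahead of the robot, y to its left, z up, the work surface at z = 0. Lengths are in m, angles in degrees, forces in N, time in s.
With the tool pointing down it reaches from about 0.3 to 0.75 m from the base axis. Payload 8.5 kg.
Tool frame: the origin (TCP) lies midway between the tips of the shut fingers; the grasp point (between the pads) lies grasp_offset behind it (grasp_offset is the distance from the TCP to the grasp point, in m); z points along the fingers, y is the line along which they close (so a half turn about z gives the same grasp; the last joint's range is limited). The gripper opens to 85 mm and grips with 20 to 120 N. Pads are 22 mm wide; open, the fingers measure 114 mm over their backs; the gripper's body (76 mm by 85 mm) begins 54 mm behind the grasp point. The pads swing forward as they close: fully open they stand 13 mm farther back than shut.
Start: joints at [62.894, 21.807, 74.336, -0, 83.858, -12.336], TCP at [0.14, 0.532, 0.231] pointing down, gripper open.
Joint ranges: [-178.18, 178.18], [-50.72, 133.34], [12.68, 142.11], [-81.47, 261.47], [9.98, 163.14], [-165.26, 165.26]. Speed limits (degrees/s): [136.94, 136.94, 180, 180, 180, 180].

INTERFACE

Orientations are given as a 3x3 rotation matrix whose columns are the frame's x, y, z axes.
In Python, from rig import observe, get_image, camera_params, close_job, grasp_offset gives the robot as it stands.
- The arm moves only by the shell command python3 -m handwheel 'ROWS' [OPENING] [FORCE]. ROWS is JSON, a list of rows, each a list of 2 entries, a list of its own where there are three numbers: the shift along the tool's x, y, z as a fraction of full scale, then the turn, a rotation vector about the tool's x, y, z as a fraction of full scale. In form: [[[dx, dy, dz], [ax, ay, az]], ...]. A call has 1 to 10 rows; each row is the pose to reach, as a shift and turn from the pose commanded when the call began, along the tool's axes at that moment, turning the shorter way round; what a row does not reach only later rows make up. Full scale, the value 1, is 0.5 m for a shift and pi rad for a turn. A row lasts 1/10 s, in which the tool goes at most 50 mm and 8.59 degrees, less where a joint would pass 70% of its speed; a pose out of reach is approached as far as the arm can. A call with a number of a shift or a turn outside -1 to 1 is refused whole. A call with a gripper value outside its range is refused whole. OPENING is the opening, from 0 (shut) to 1 (fully open), set as the call begins (- or left out, the last holds). The fingers move at their own pace and stop on an object; FORCE is the grip in N (left out, the last holds). Time passes only in rows, so rows that repeat a pose let the fingers close. It gives the time, the measured TCP pose, the force, the opening and the grip force at its end, in the units of the state.
- observe(): the state, without advancing time (a new reading comes with each control period).
- get_image(name): name is "scene" or "top" or "wrist"; returns (picture, depth): 400x640x3 uint8, red, green, blue; 400x640 float32, m along the optical axis (not along the pixel's ray), 0 where there is no reading.
- camera_params(name): a dict with "K" (3x3 intrinsics, pixels), "R" (3x3) and "t" (3): a world point X has camera coordinates R X + t. Camera axes: x right, y down, z forward; pixel columns grow to the right and rows downward; lengths in m; the calibration is good to about 2 mm. A picture is of the moment at which its call begins: read the wrist's pose just before it. camera_params takes no time and is no camera call; for the wrist camera it gives the pose at the moment of the call.
- close_job(): hands the job in; it is judged then, once.
The state is a dict: "time_s": time; "q": joint angles; "qvel": joint speeds; "joint_efforts": joint torques, N m; "position": TCP position; "tool_rot": TCP orientation; "ft_force": force on the tool from outside, world axes, zero at the start; "wrist_torque": the same for the moment, N m; "grip_width": finger opening in m; "gripper_force": force on a finger pad.
Only numpy, scipy, OpenCV 4.12 (cv2) and the standard library are available. Lean on these libraries where they do the work, as an engineer would, in place of code of your own. Each camera call takes 0.05 s, during which the arm holds its last target. There are 200 camera calls.

## Working session

There is one attempt and no reset: what is moved stays moved. The work goes in short steps, Python scripts to look and compute and a shell command to move; the robot and the scene stay as the last step left them, time stands still between calls to the robot, and variables do not carry over. Pictures are saved under pics/ and viewed, at most 13 in all, crops included, and the job is handed in when it is done.

```bash
mkdir -p pics; ls; python3 - <<'E'
from rig import *
import numpy as np,cv2
s=observe();print(s['time_s'],s['position'],s['grip_width'],grasp_offset);print(np.round(s['tool_rot'],3))
for n in('scene','top'):
    im,d=get_image(n);cv2.imwrite(f'pics/{n}0.png',im[:,:,::-1]);np.savez(f'pics/{n}0.npz',im=im,d=d,**camera_params(n))
    c=camera_params(n);print(n,c['K'].tolist(),np.round(c['R'],3).tolist(),(-c['R'].T@c['t']).round(3))
E
```

```text
pics
0.0 [0.14006517 0.53155649 0.23069348] 0.08542727569144283 0.0187
[[-0.967  0.255 -0.001]
 [ 0.255  0.967 -0.001]
 [ 0.    -0.001 -1.   ]]
scene [[509.2503346657795, 0.0, 311.0438809407386], [0.0, 509.2503346657795, 202.6078041451173], [0.0, 0.0, 1.0]] [[-0.338, 0.941, 0.002], [0.652, 0.236, -0.721], [-0.679, -0.242, -0.693]] [1.545 0.316 1.095]
top [[495.1294757445216, 0.0, 319.88388414924566], [0.0, 495.1294757445216, 200.60219971927165], [0.0, 0.0, 1.0]] [[0.01, -1.0, 0.013], [-0.989, -0.012, -0.149], [0.149, -0.011, -0.989]] [0.502 0.004 1.144]
```

View pics/scene0.png

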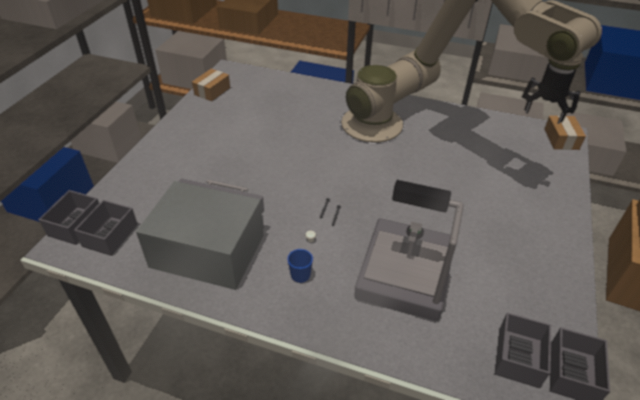

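View pics/top0.png

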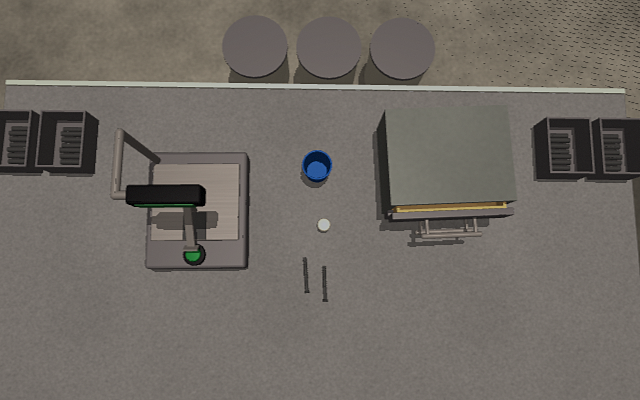

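The scene view shows the grey cabinet at left (200,230), scale at right (405,255). The top view shows the cabinet top at (385-515, 108-205), with the upper drawer slightly ajar and its bar at about (450,234). The scale base is at (147-248, 153-270), the display at (165,195), the rest at (190,228). The cup is at (317,165), the knob at (323,225) and the bolts at (306,275) and (324,283).

```bash
cat > h.py <<'E'
import numpy as np,cv2
from rig import *
def pts(n,d,c):
    v,u=np.mgrid[:400,:640]; K=c['K']
    P=np.stack([(u-K[0,2])/K[0,0]*d,(v-K[1,2])/K[1,1]*d,d],-1)
    return (P-c['t'])@c['R']
def ray(c,uv,z):
    K,R,t=c['K'],c['R'],c['t']; o=-R.T@t
    uv=np.atleast_2d(uv).astype(float)
    r=np.c_[(uv-[K[0,2],K[1,2]])/K[0,0],np.ones(len(uv))]@R
    return o+r*((z-o[2])/r[:,2])[:,None]
def rect(c,mask,z):
    """min-area rectangle of the biggest blob, cast on plane z"""
    cs,_=cv2.findContours(mask.astype(np.uint8),cv2.RETR_EXTERNAL,cv2.CHAIN_APPROX_NONE)
    k=max(cs,key=cv2.contourArea)[:,0]
    P=ray(c,k,z)[:,:2].astype(np.float32)
    return cv2.minAreaRect(P*1000),k
E
python3 - <<'E'
from h import *
z=np.load('pics/top0.npz');c=z;d=z['d'];im=z['im']
P=pts('top',d,c)
print('shelf z',np.median(P[300:390,250:400,2]), 'zero',(d==0).mean())
def box(u0,u1,v0,v1):
    m=np.zeros((400,640),bool);m[v0:v1,u0:u1]=1;return m
for name,b,h,tol in(('cab',box(370,530,95,215),.144,.004),('disp',box(110,215,175,215),.305,.006),('base',box(135,260,140,280),.06,.005),('pan',box(135,260,140,280),.07,.004),('bar',box(400,500,215,250),.1115,.006),('front',box(375,525,200,225),.131,.005)):
    m=b&(abs(P[...,2]-h)<tol)
    r,k=rect(c,m,h); print(name,m.sum(),np.median(P[m][:,2]).round(4),[np.round(x,1) for x in r],k.min(0),k.max(0))
hsv=cv2.cvtColor(im,cv2.COLOR_RGB2HSV)
print('rest profile')
for v in range(205,262,4):
    print(v,[(u,)+tuple(P[v,u].round(3)) for u in range(178,204,5)])
E
```

```text
shelf z 0.0005302223058108932 zero 0.00375390625
cab 11660 0.1439 [array([ 754.7, -275.8]), array([205.7, 261.1]), np.float64(3.0)] [384 105] [516 205]
disp 1473 0.3048 [array([636.2, 262.6]), array([ 36.4, 129.7]), np.float64(0.7)] [125 184] [201 205]
base 4082 0.0599 [array([644. , 262.9]), array([258.1, 218.1]), np.float64(1.2)] [145 152] [246 268]
pan 4891 0.0702 [array([659.2, 264.1]), array([168.7, 189.5]), np.float64(1.2)] [153 164] [239 240]
bar 465 0.1104 [array([ 604.1, -276.9]), array([ 41.3, 138.9]), np.float64(2.9)] [414 217] [481 238]
front 940 0.1314 [array([ 632.5, -282.1]), array([ 17.6, 254. ]), np.float64(3.3)] [391 207] [513 219]
rest profile
205 [(178, np.float64(0.62), np.float64(0.239), np.float64(0.292)), (183, np.float64(0.62), np.float64(0.231), np.float64(0.293)), (188, np.float64(0.62), np.float64(0.222), np.float64(0.292)), (193, np.float64(0.621), np.float64(0.214), np.float64(0.289)), (198, np.float64(0.622), np.float64(0.207), np.float64(0.282)), (203, np.float64(0.624), np.float64(0.202), np.float64(0.266))]
209 [(178, np.float64(0.642), np.float64(0.
[... 4666 characters left out ...]
, (183, np.float64(0.538), np.float64(0.284), np.float64(0.072)), (188, np.float64(0.538), np.float64(0.27), np.float64(0.082)), (193, np.float64(0.538), np.float64(0.259), np.float64(0.087)), (198, np.float64(0.538), np.float64(0.249), np.float64(0.083)), (203, np.float64(0.539), np.float64(0.241), np.float64(0.072))]
261 [(178, np.float64(0.53), np.float64(0.297), np.float64(0.061)), (183, np.float64(0.53), np.float64(0.286), np.float64(0.06)), (188, np.float64(0.53), np.float64(0.272), np.float64(0.072)), (193, np.float64(0.53), np.float64(0.26), np.float64(0.078)), (198, np.float64(0.53), np.float64(0.251), np.float64(0.072)), (203, np.float64(0.53), np.float64(0.243), np.float64(0.06))]
```

```bash
python3 - <<'E'
import cv2,numpy as np
a=cv2.imread('pics/top0.png')[180:275,140:255];b=cv2.imread('pics/top0.png')[180:255,375:525]
a=cv2.resize(a,None,fx=3.3,fy=3.3,interpolation=cv2.INTER_CUBIC);b=cv2.resize(b,None,fx=2.7,fy=2.7,interpolation=cv2.INTER_CUBIC)
o=np.zeros((320,800,3),np.uint8);o[:a.shape[0],:a.shape[1]]=a;o[:b.shape[0],385:385+b.shape[1]]=b
cv2.imwrite('pics/crop0.png',o)
E
```

```text
(no output)
```

View pics/crop0.png

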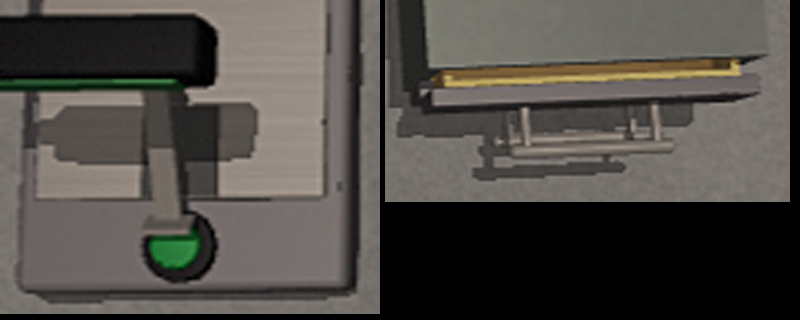

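The crop shows the rest in plan, running from about (165,90) down to its lip at (168,225), in line with the scale. The upper bar is at (510–673,148), and the drawer is ajar by about 13 mm. The measured sizes match the given ones: cabinet 261 wide, base 258x218, display 36x130, lip top at x 0.553, z 0.109. Handle centre is about (0.589,-0.284), cabinet yaw 3°; rest origin is about (0.6135,0.262,0.130), yaw 1.2°.

```bash
cat >> h.py <<'E'
from scipy.spatial.transform import Rotation as Ro
def plan(p,R,s=None):
    s=s or observe(); A=np.array(s['tool_rot']); d=A.T@(np.array(p)-s['position']); w=Ro.from_matrix(A.T@R).as_rotvec()
    print('shift',(d/.5).round(4),'turn',(w/np.pi).round(4),'rows',np.ceil(max(np.linalg.norm(d)/.05,np.degrees(np.linalg.norm(w))/8.59)))
def down(yaw_y):  # tool pointing down, tool y at world angle yaw_y (deg)
    a=np.radians(yaw_y); y=np.array([np.cos(a),np.sin(a),0]); z=np.array([0,0,-1.]); return np.c_[np.cross(y,z),y,z]
E
python3 - <<'E'
from h import *
R=down(3);plan([.3645,.124,.215],R)
class _:pass
s=observe();s=dict(s,position=np.array([.3645,.124,.215]),tool_rot=R);plan([.589,-.284,.2],R,s)
E
```

```text
shift [-0.6418 -0.6738  0.0322] turn [-4.000e-04  2.000e-04  4.013e-01] rows 10.0
shift [-0.8384  0.4057  0.03  ] turn [0. 0. 0.] rows 10.0
```

```bash
python3 -m handwheel '[[[-0.64,-0.67,0.03],[0,0,0.4]],[[-0.64,-0.67,0.03],[0,0,0.4]],[[-0.64,-0.67,0.03],[0,0,0.4]],[[-0.64,-0.67,0.03],[0,0,0.4]],[[-0.64,-0.67,0.03],[0,0,0.4]],[[-0.64,-0.67,0.03],[0,0,0.4]],[[-0.64,-0.67,0.03],[0,0,0.4]],[[-0.64,-0.67,0.03],[0,0,0.4]],[[-0.64,-0.67,0.03],[0,0,0.4]],[[-0.64,-0.67,0.03],[0,0,0.4]]]' 0.3 25
python3 -c "
from h import *
plan([.589,-.284,.2],down(3))"
```

```text
time_s: 1.1
position: [0.3659, 0.1228, 0.2161]
tool_rot: [[-0.05, 0.999, -0.0], [0.999, 0.05, -0.001], [-0.001, -0.0, -1.0]]
ft_force: [0.1, 0.8, -0.7]
grip_width: 0.0257
gripper_force: 0.0
shift [-0.8349  0.4051  0.0327] turn [-0.      0.0002 -0.0008] rows 10.0
```

```bash
python3 -m handwheel '[[[-0.835,0.405,0.033],[0,0,0]],[[-0.835,0.405,0.033],[0,0,0]],[[-0.835,0.405,0.033],[0,0,0]],[[-0.835,0.405,0.033],[0,0,0]],[[-0.835,0.405,0.033],[0,0,0]],[[-0.835,0.405,0.033],[0,0,0]],[[-0.835,0.405,0.033],[0,0,0]],[[-0.835,0.405,0.033],[0,0,0]],[[-0.835,0.405,0.033],[0,0,0]],[[-0.835,0.405,0.033],[0,0,0]]]'
python3 - <<'E'
from h import *
c=camera_params('wrist');im,d=get_image('wrist');cv2.imwrite('pics/w1.png',im[:,:,::-1])
P=pts('w',d,c);m=(abs(P[...,2]-.109)<.004)&(d>0)&(P[...,0]<.612)&(abs(P[...,1]+.28)<.09)
q=P[m];print(m.sum(),np.median(q[:,0]),q[:,1].min(),q[:,1].max())
# axis fit on the bar ridge
q=q[q[:,0]<np.median(q[:,0])+.012];print(np.polyfit(q[:,1],q[:,0],1),q[:,0].min(),q[:,0].max(),np.percentile(P[m][:,2],99))
plan([.589,-.284,.088],down(3))
E
```

```text
time_s: 2.1
position: [0.5907, -0.2832, 0.1979]
tool_rot: [[-0.053, 0.999, -0.001], [0.999, 0.053, 0.0], [0.0, -0.001, -1.0]]
ft_force: [-0.9, 1.3, -1.2]
grip_width: 0.0257
gripper_force: 0.0
2112 0.5911923206426418 -0.3488595180115847 -0.22021417354915143
[-0.03425947  0.58133825] 0.5824019510545156 0.6030286281439043 0.11255942762710545
shift [-0.0016 -0.0033  0.2195] turn [-0.0004 -0.0001  0.0003] rows 3.0
```

View pics/w1.png

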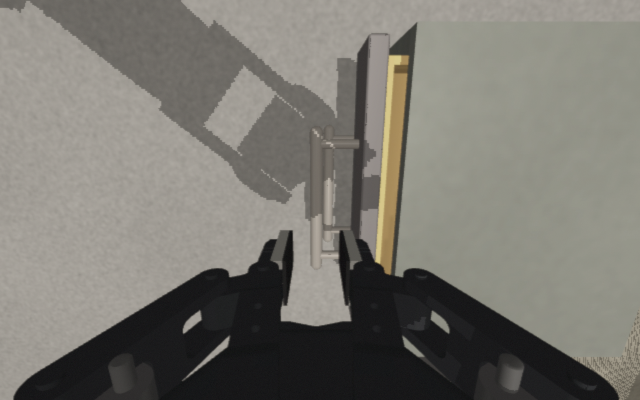

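The wrist view shows the bar at columns 313–322, rows 130–268, lined up between the pads (285–345). Measured, it's at x 0.590, y centre -0.2845. Next: descend, then pinch.

```bash
python3 -m handwheel '[[[-0.002,-0.002,0.08],[0,0,0]],[[-0.002,-0.002,0.14],[0,0,0]],[[-0.002,-0.002,0.18],[0,0,0]],[[-0.002,-0.002,0.2],[0,0,0]],[[-0.002,-0.002,0.218],[0,0,0]],[[-0.002,-0.002,0.218],[0,0,0]]]'
python3 -m handwheel '[[[0,0,0],[0,0,0]],[[0,0,0],[0,0,0]],[[0,0,0],[0,0,0]],[[0,0,0],[0,0,0]],[[0,0,0],[0,0,0]]]' 0 25
```

```text
time_s: 2.75
position: [0.5888, -0.2799, 0.0904]
tool_rot: [[-0.056, 0.998, -0.001], [0.998, 0.056, 0.001], [0.001, -0.001, -1.0]]
ft_force: [0.0, -0.8, 0.5]
grip_width: 0.0257
gripper_force: 0.0
time_s: 3.25
position: [0.5894, -0.2803, 0.0919]
tool_rot: [[-0.056, 0.998, 0.002], [0.998, 0.056, -0.001], [-0.001, 0.002, -1.0]]
ft_force: [0.7, 1.7, 5.6]
grip_width: 0.0103
gripper_force: 24.8
```

```bash
python3 -m handwheel '[[[0,-0.02,0],[0,0,0]],[[0,-0.06,0],[0,0,0]],[[0,-0.1,0],[0,0,0]],[[0,-0.14,0],[0,0,0]],[[0,-0.18,0],[0,0,0]],[[0,-0.21,0],[0,0,0]],[[0,-0.24,0],[0,0,0]],[[0,-0.255,0],[0,0,0]],[[0,-0.262,0],[0,0,0]],[[0,-0.262,0],[0,0,0]]]'
python3 -m handwheel '[[[0,-0.006,0],[0,0,0]],[[0,-0.012,0],[0,0,0]],[[0,-0.012,0],[0,0,0]]]'
```

```text
time_s: 4.25
position: [0.4578, -0.2872, 0.0918]
tool_rot: [[-0.056, 0.998, 0.0], [0.998, 0.056, 0.0], [0.0, 0.0, -1.0]]
ft_force: [-1.3, 4.8, 9.8]
grip_width: 0.0097
gripper_force: 25.4
time_s: 4.55
position: [0.4543, -0.2874, 0.0919]
tool_rot: [[-0.056, 0.998, 0.006], [0.998, 0.056, -0.0], [-0.001, 0.006, -1.0]]
ft_force: [10.4, 7.0, 4.2]
grip_width: 0.0103
gripper_force: 25.3
```

```bash
python3 -m handwheel '[[[0,-0.006,0],[0,0,0]],[[0,-0.01,0],[0,0,0]],[[0,-0.01,0],[0,0,0]]]'
python3 -m handwheel '[[[0,0.016,0],[0,0,0]],[[0,0.016,0],[0,0,0]]]'
```

```text
time_s: 4.85
position: [0.4541, -0.2876, 0.092]
tool_rot: [[-0.055, 0.998, 0.017], [0.998, 0.055, -0.001], [-0.002, 0.017, -1.0]]
ft_force: [39.5, 11.3, -6.9]
grip_width: 0.0098
gripper_force: 25.7
time_s: 5.05
position: [0.4565, -0.2873, 0.0918]
tool_rot: [[-0.057, 0.998, 0.002], [0.998, 0.057, -0.001], [-0.001, 0.002, -1.0]]
ft_force: [0.9, 3.8, 10.2]
grip_width: 0.0097
gripper_force: 26.3
```

Drawer's at the stop (39 N at the stall). Release, lift, and look into it.

```bash
python3 -m handwheel '[[[0,0,0],[0,0,0]],[[0,0,0],[0,0,0]],[[0,0,0],[0,0,0]]]' 0.3
python3 -m handwheel '[[[0,0,-0.08],[0,0,0]],[[0,0,-0.16],[0,0,0]],[[0,0,-0.24],[0,0,0]],[[0,0.08,-0.34],[0,0,0]],[[0,0.16,-0.4],[0,0,0]],[[0,0.23,-0.4],[0,0,0]],[[0,0.23,-0.4],[0,0,0]],[[0,0.23,-0.4],[0,0,0]]]' 0.7
python3 - <<'E'
from h import *
c=camera_params('wrist');im,d=get_image('wrist');cv2.imwrite('pics/w2.png',im[:,:,::-1]);np.savez('pics/w2.npz',im=im,d=d,**c)
E
```

```text
time_s: 5.35
position: [0.4549, -0.2878, 0.0907]
tool_rot: [[-0.056, 0.998, -0.0], [0.998, 0.056, 0.0], [0.0, -0.0, -1.0]]
ft_force: [0.7, 0.0, 0.5]
grip_width: 0.0257
gripper_force: 0.0
time_s: 6.15
position: [0.5702, -0.2812, 0.2897]
tool_rot: [[-0.057, 0.998, -0.002], [0.998, 0.057, 0.001], [0.001, -0.002, -1.0]]
ft_force: [-0.3, -0.6, 0.5]
grip_width: 0.06
gripper_force: 0.0
```

View pics/w2.png

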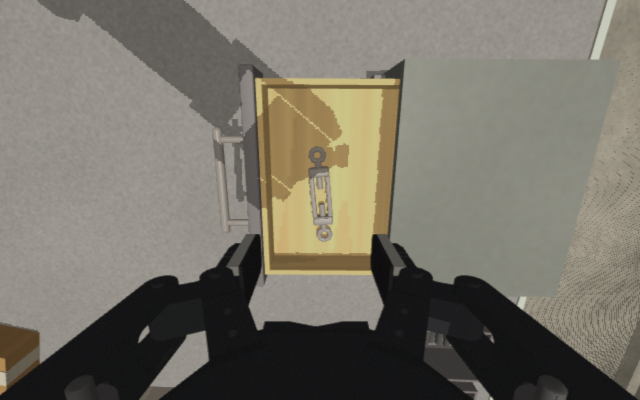

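The wrist view shows the open drawer with the turnbuckle lying from the eye at (317,155) to the eye at (325,235), clear of the walls. Measuring it by its low saturation.

```bash
python3 - <<'E'
from h import *
z=np.load('pics/w2.npz');im=z['im'];d=z['d']
hsv=cv2.cvtColor(im,cv2.COLOR_RGB2HSV);P=pts('w',d,z)
m=np.zeros((400,640),bool);m[130:250,285:360]=1
print(hsv[190,345],hsv[150,345],hsv[190,314],hsv[155,312])
for S in(50,70,90):
    k=m&(hsv[...,1]<S);k=cv2.morphologyEx(k.astype(np.uint8),cv2.MORPH_CLOSE,np.ones((5,5)))
    r,_=rect(z,k,.089);print(S,k.sum(),[np.round(x,1) for x in r])
k=k.astype(bool)
print('z obj',np.percentile(P[k][:,2],[5,50,95]).round(4),'floor',np.median(P[230:245,345:365,2]))
q=P[k&(P[...,2]>.086)][:,:2];print('depth centre',q.mean(0),q.min(0),q.max(0),np.linalg.eigh(np.cov(q.T))[1][:,1])
b=np.zeros_like(m);b[120:240,210:232]=1;b&=abs(P[...,2]-.109)<.005;print('bar',np.median(P[b],0))
E
```

```text
[ 27  87 202] [ 19 118 162] [ 19  44 145] [ 16  32 104]
50 1279 [array([ 577.2, -308. ]), array([ 24.9, 126.1]), np.float64(8.4)]
70 1420 [array([ 577.2, -308. ]), array([ 26.1, 126.4]), np.float64(8.4)]
90 3112 [array([ 587.3, -312.9]), array([ 57.1, 138.6]), np.float64(2.9)]
z obj [0.081  0.0829 0.096 ] floor 0.08195900765164923
depth centre [ 0.57642246 -0.30336029] [ 0.55955615 -0.3699944 ] [ 0.5943808  -0.21275353] [-0.14067459  0.99005589]
bar [ 0.45765045 -0.28306591  0.11056132]
```

```bash
python3 - <<'E'
from h import *
s=observe();c=camera_params('wrist');o=-c['R'].T@c['t'];print('cam in tool',np.array(s['tool_rot']).T@(o-s['position']),'q',np.round(s['q'],1))
plan([.577,-.308,.125],down(8.3))
E
```

```text
cam in tool [ 6.86442336e-02 -1.25282687e-04 -1.42663768e-01] q [-36.9  29.3  52.4  -0.   98.4 -40.2]
shift [-0.0545  0.0126  0.3298] turn [-0.0005 -0.0003 -0.0282] rows 4.0
```

```bash
python3 -m handwheel '[[[-0.05,0.012,0.08],[0,0,-0.028]],[[-0.054,0.013,0.16],[0,0,-0.028]],[[-0.054,0.013,0.24],[0,0,-0.028]],[[-0.054,0.013,0.3],[0,0,-0.028]],[[-0.054,0.013,0.33],[0,0,-0.028]],[[-0.054,0.013,0.33],[0,0,-0.028]]]' 0.5
python3 -c "
from h import *
plan([.577,-.308,.084],down(8.3))"
```

```text
time_s: 6.8
position: [0.5759, -0.3075, 0.1235]
tool_rot: [[-0.143, 0.99, -0.004], [0.99, 0.143, 0.003], [0.004, -0.004, -1.0]]
ft_force: [0.3, -0.2, -0.5]
grip_width: 0.0424
gripper_force: 0.0
shift [-0.0016  0.0023  0.079 ] turn [-0.0013 -0.0012 -0.0006] rows 1.0
```

```bash
python3 -m handwheel '[[[-0.001,0.002,0.03],[0,0,0]],[[-0.001,0.002,0.05],[0,0,0]],[[-0.001,0.002,0.068],[0,0,0]],[[-0.001,0.002,0.078],[0,0,0]],[[-0.001,0.002,0.078],[0,0,0]],[[-0.001,0.002,0.078],[0,0,0]]]'
python3 -m handwheel '[[[0,0,0],[0,0,0]],[[0,0,0],[0,0,0]],[[0,0,0],[0,0,0]],[[0,0,0],[0,0,0]],[[0,0,0],[0,0,0]],[[0,0,0],[0,0,0]]]' 0 35
```

```text
time_s: 7.4
position: [0.5792, -0.3083, 0.0873]
tool_rot: [[-0.144, 0.99, 0.0], [0.99, 0.144, -0.0], [-0.0, 0.0, -1.0]]
ft_force: [0.3, 0.2, -0.3]
grip_width: 0.0427
gripper_force: 0.0
time_s: 8.0
position: [0.5794, -0.3084, 0.0875]
tool_rot: [[-0.144, 0.99, 0.001], [0.99, 0.144, -0.001], [-0.001, 0.001, -1.0]]
ft_force: [0.2, 0.3, 5.9]
grip_width: 0.0248
gripper_force: 35.2
```

Gripped (24.8 mm wide, 35 N). Lift and check the hold.

```bash
python3 -m handwheel '[[[0,0,-0.02],[0,0,0]],[[0,0,-0.06],[0,0,0]],[[0,0,-0.12],[0,0,0]],[[0,0,-0.2],[0,0,0]],[[0,0,-0.28],[0,0,0]],[[0,0,-0.36],[0,0,0]],[[0,0,-0.38],[0,0,0]],[[0,0,-0.38],[0,0,0]]]'
cat >> h.py <<'E'
def rest():
    X0=np.array([.6135,.262,.130]);R=Ro.from_euler('zy',[1.2,-30],degrees=True).as_matrix();return X0,R
def place(x,z,back=0.):
    """TCP pose with the part at (x,0,z) in the rest frame, moved back horizontally towards the robot"""
    X0,R=rest(); p=X0+R@[x,0,z+PZ]-back*np.array([1,0,0]); return p,np.c_[-R[:,0],R[:,1],-R[:,2]]
PZ=.0055
E
python3 - <<'E'
from h import *
p,R=place(.003,.03,.16);print(p,R.round(3))
s=observe();plan([.48,0.0,.27],down(50));plan(p,R,dict(s,position=np.array([.48,0,.27]),tool_rot=down(50)))
im,d=get_image('wrist');cv2.imwrite('pics/w3.png',im[:,:,::-1])
E
```

```text
time_s: 8.8
position: [0.5792, -0.3082, 0.2778]
tool_rot: [[-0.144, 0.99, 0.002], [0.99, 0.144, -0.001], [-0.002, 0.001, -1.0]]
ft_force: [0.3, -0.3, -3.4]
grip_width: 0.0248
gripper_force: 34.7
[0.43834751 0.26206283 0.16224357] [[-0.866 -0.018  0.5  ]
 [-0.021  1.     0.   ]
 [-0.5   -0.01  -0.866]]
shift [ 0.6387 -0.1077  0.0145] turn [ 0.0003  0.0006 -0.2318] rows 7.0
shift [0.4007 0.348  0.2155] turn [-0.0565 -0.1606 -0.2235] rows 6.0
```

View pics/w3.png

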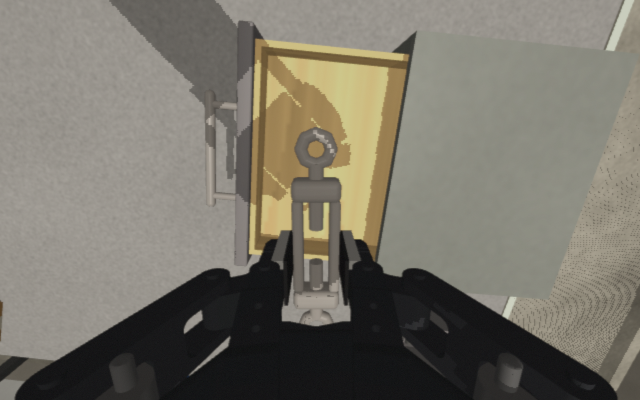

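The wrist view shows the turnbuckle held square across the pads, near eye at (316,148), its outer end at row 127. Moving on over the middle.

```bash
python3 - <<'E'
from h import *
s=observe();c=camera_params('wrist');T=np.array(s['tool_rot'])
for zo in(-.0055-.007+.014,0):
  for uv in((316,127),(316,148)):
    p=ray(c,uv,s['position'][2]+.0015)[0];print(uv,(T.T@(p-s['position'])).round(4))
E
python3 -m handwheel '[[[0.05,-0.01,0],[0,0,-0.04]],[[0.15,-0.02,0.01],[0,0,-0.08]],[[0.25,-0.04,0.01],[0,0,-0.12]],[[0.35,-0.06,0.01],[0,0,-0.16]],[[0.45,-0.08,0.01],[0,0,-0.2]],[[0.54,-0.1,0.01],[0,0,-0.23]],[[0.6,-0.107,0.014],[0,0,-0.23]],[[0.64,-0.107,0.014],[0,0,-0.23]],[[0.64,-0.107,0.014],[0,0,-0.23]]]'
python3 - <<'E'
from h import *
p,R=place(.003,.03,.16);plan(p,R)
E
```

```text
(316, 127) [ 0.0647 -0.0001 -0.0014]
(316, 148) [ 0.0544 -0.0001 -0.0014]
(316, 127) [ 0.0647 -0.0001 -0.0014]
(316, 148) [ 0.0544 -0.0001 -0.0014]
time_s: 9.75
position: [0.4787, 0.003, 0.2679]
tool_rot: [[-0.764, 0.645, -0.004], [0.645, 0.764, 0.001], [0.004, -0.002, -1.0]]
ft_force: [-0.5, 0.5, -2.1]
grip_width: 0.0249
gripper_force: 34.8
shift [0.3949 0.3442 0.2125] turn [-0.0568 -0.1619 -0.2245] rows 6.0
```

```bash
python3 -m handwheel '[[[0.04,0.03,0.02],[-0.006,-0.016,-0.022]],[[0.1,0.08,0.05],[-0.014,-0.04,-0.056]],[[0.16,0.14,0.08],[-0.023,-0.065,-0.09]],[[0.22,0.19,0.11],[-0.032,-0.09,-0.125]],[[0.28,0.24,0.15],[-0.04,-0.115,-0.16]],[[0.34,0.3,0.18],[-0.049,-0.14,-0.194]],[[0.38,0.33,0.205],[-0.055,-0.157,-0.218]],[[0.395,0.344,0.212],[-0.057,-0.162,-0.2245]],[[0.395,0.344,0.212],[-0.057,-0.162,-0.2245]],[[0.395,0.344,0.212],[-0.057,-0.162,-0.2245]]]'
python3 - <<'E'
from h import *
s=observe();p,R=place(.003,.03,.16);plan(p,R);p,R=place(.003,.03,0);plan(p,R);print(np.round(s['q'],1))
c=camera_params('wrist');im,d=get_image('wrist');cv2.imwrite('pics/w4.png',im[:,:,::-1]);np.savez('pics/w4.npz',im=im,d=d,**c)
E
```

```text
time_s: 10.75
position: [0.441, 0.259, 0.163]
tool_rot: [[-0.865, -0.014, 0.502], [-0.019, 1.0, -0.003], [-0.502, -0.012, -0.865]]
ft_force: [-0.1, -0.6, -2.2]
grip_width: 0.0248
gripper_force: 34.9
shift [ 0.0052  0.0063 -0.0013] turn [-0.0011  0.0007 -0.0007] rows 1.0
shift [-0.2715  0.0017  0.1593] turn [-0.0011  0.0007 -0.0007] rows 4.0
[ 23.   14.6 105.3 -21.   33.9 -53.3]
```

View pics/w4.png

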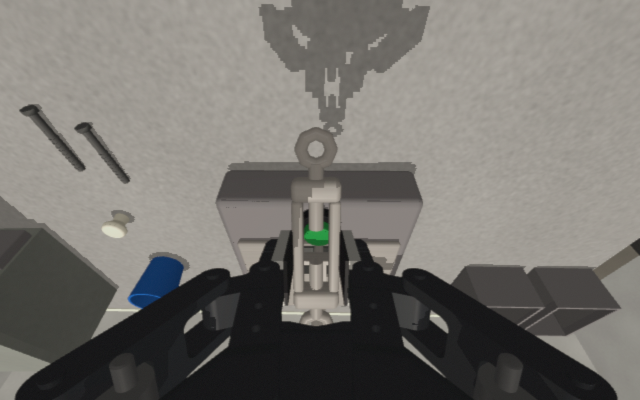

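The wrist view shows the scale centred ahead: front edge columns 220–420, button at (318,237), the part in line with it. The bolts and cup are far to the left. Moving in to hover 30 mm above the rest.

```bash
python3 -m handwheel '[[[-0.02,0,0.012],[0,0,0]],[[-0.06,0.001,0.035],[0,0,0]],[[-0.1,0.001,0.06],[0,0,0]],[[-0.14,0.001,0.085],[0,0,0]],[[-0.18,0.002,0.107],[0,0,0]],[[-0.22,0.002,0.13],[0,0,0]],[[-0.25,0.002,0.148],[0,0,0]],[[-0.27,0.002,0.158],[0,0,0]],[[-0.27,0.002,0.158],[0,0,0]],[[-0.27,0.002,0.158],[0,0,0]]]'
python3 - <<'E'
from h import *
s=observe()
for z in(.03,.004,0):p,R=place(.003,z);plan(p,R)
im,d=get_image('top');c=camera_params('top');P=pts('t',d,c)
cv2.imwrite('pics/t5.png',cv2.resize(im[150:290,110:270,::-1],None,fx=4,fy=4,interpolation=cv2.INTER_CUBIC))
E
```

```text
time_s: 11.8
position: [0.597, 0.2627, 0.1634]
tool_rot: [[-0.864, -0.015, 0.503], [-0.019, 1.0, -0.003], [-0.503, -0.012, -0.864]]
ft_force: [-0.7, 0.5, -2.6]
grip_width: 0.0246
gripper_force: 34.9
shift [-0.0011 -0.0013  0.0033] turn [-0.0009  0.0012 -0.0007] rows 1.0
shift [-0.0009 -0.0011  0.0553] turn [-0.0009  0.0012 -0.0007] rows 1.0
shift [-0.0009 -0.0011  0.0633] turn [-0.0009  0.0012 -0.0007] rows 1.0
```

View pics/t5.png

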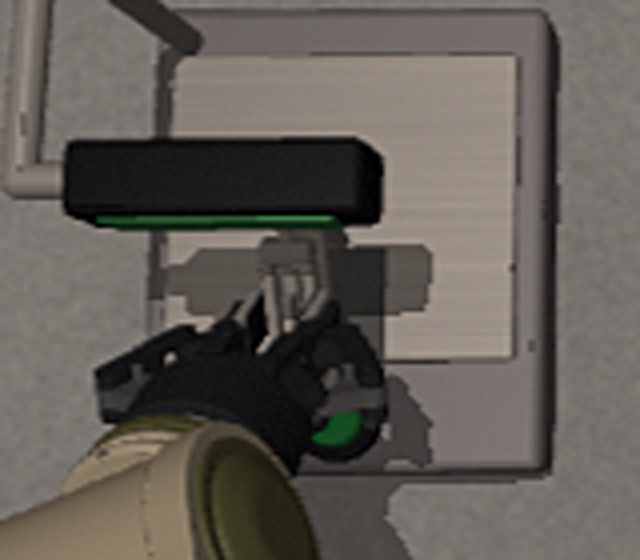

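The top view shows the gripper low and in front of the display (edge at row 225), with a gap. The part is over the rest, offset only by height parallax. Lowering along the slope normal.

```bash
python3 -m handwheel '[[[0,-0.001,0.015],[0,0,0]],[[0,-0.001,0.03],[0,0,0]],[[0,-0.001,0.04],[0,0,0]],[[0,-0.001,0.048],[0,0,0]],[[0,-0.001,0.05],[0,0,0]],[[0,-0.001,0.05],[0,0,0]],[[0,-0.001,0.05],[0,0,0]]]'
python3 - <<'E'
from h import *
for i in range(3):
  p,R=place(.003,0);plan(p,R)
  im,d=get_image('scene')
c=camera_params('scene')
cv2.imwrite('pics/s6.png',cv2.resize(im[170:300,350:480,::-1],None,fx=4.5,fy=4.5,interpolation=cv2.INTER_CUBIC))
E
```

```text
time_s: 12.55
position: [0.6099, 0.2626, 0.1422]
tool_rot: [[-0.863, -0.015, 0.504], [-0.019, 1.0, -0.002], [-0.504, -0.011, -0.864]]
ft_force: [0.4, -0.2, -3.0]
grip_width: 0.0248
gripper_force: 34.9
shift [ 0.     -0.0011  0.0137] turn [-0.0007  0.0015 -0.0006] rows 1.0
shift [ 0.0001 -0.0011  0.0138] turn [-0.0007  0.0015 -0.0006] rows 1.0
shift [ 0.0001 -0.0011  0.0139] turn [-0.0007  0.0015 -0.0006] rows 1.0
```

View pics/s6.png

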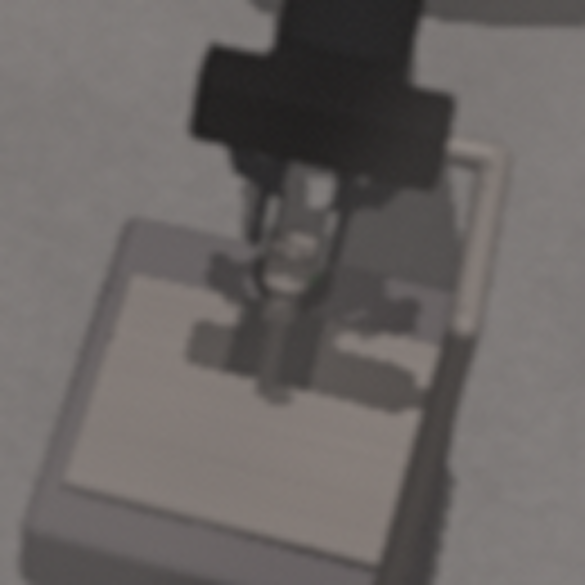

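The scene crop shows the part's far eye at (295,265), centred between the fingers just over the rest post at (275,350). Lowering in small steps while watching the force.

```bash
python3 -m handwheel '[[[0,-0.001,0.003],[0,0,0]],[[0,-0.001,0.006],[0,0,0]],[[0,-0.001,0.008],[0,0,0]],[[0,-0.001,0.008],[0,0,0]]]'
python3 -m handwheel '[[[0,0,0.002],[0,0,0]],[[0,0,0.004],[0,0,0]],[[0,0,0.004],[0,0,0]]]'
python3 -m handwheel '[[[0,0,0.001],[0,0,0]],[[0,0,0.002],[0,0,0]],[[0,0,0.002],[0,0,0]]]'
```

```text
time_s: 13.1
position: [0.6123, 0.2621, 0.1387]
tool_rot: [[-0.863, -0.015, 0.505], [-0.019, 1.0, -0.002], [-0.504, -0.011, -0.863]]
ft_force: [1.0, -0.3, -1.0]
grip_width: 0.0246
gripper_force: 35.0
time_s: 13.4
position: [0.6132, 0.2621, 0.137]
tool_rot: [[-0.863, -0.015, 0.505], [-0.019, 1.0, -0.002], [-0.504, -0.011, -0.863]]
ft_force: [2.4, -0.3, -0.2]
grip_width: 0.0248
gripper_force: 35.0
time_s: 13.7
position: [0.6136, 0.2621, 0.1362]
tool_rot: [[-0.863, -0.015, 0.504], [-0.019, 1.0, -0.002], [-0.504, -0.011, -0.863]]
ft_force: [2.6, 1.0, 1.1]
grip_width: 0.0249
gripper_force: 35.1
```

```bash
python3 -m handwheel '[[[-0.003,0,0],[0,0,0]],[[-0.006,0,0],[0,0,0]],[[-0.006,0,0],[0,0,0]],[[-0.006,0,0],[0,0,0]]]'
python3 -m handwheel '[[[0,0,0.001],[0,0,0]],[[0,0,0.003],[0,0,0]],[[0,0,0.003],[0,0,0]]]'
python3 -m handwheel '[[[0,0,0.001],[0,0,0]],[[0,0,0.003],[0,0,0]],[[0,0,0.003],[0,0,0]]]'
```

```text
time_s: 14.1
position: [0.6157, 0.262, 0.137]
tool_rot: [[-0.864, -0.015, 0.503], [-0.019, 1.0, -0.003], [-0.503, -0.012, -0.864]]
ft_force: [-0.2, 0.5, -1.7]
grip_width: 0.0245
gripper_force: 35.0
time_s: 14.4
position: [0.6164, 0.2621, 0.1364]
tool_rot: [[-0.864, -0.015, 0.504], [-0.019, 1.0, -0.002], [-0.503, -0.012, -0.864]]
ft_force: [-3.4, -1.0, 3.1]
grip_width: 0.0248
gripper_force: 35.5
time_s: 14.7
position: [0.6165, 0.2621, 0.1363]
tool_rot: [[-0.864, -0.016, 0.504], [-0.019, 1.0, -0.002], [-0.504, -0.012, -0.864]]
ft_force: [-14.3, -3.9, 13.4]
grip_width: 0.0249
gripper_force: 37.2
```

The part first touched the lip, then seated on the surface after shifting up slope by about 2.5 mm. Relieving the push, then opening.

```bash
python3 -m handwheel '[[[0,0,-0.002],[0,0,0]],[[0,0,-0.003],[0,0,0]],[[0,0,-0.003],[0,0,0]]]'
python3 -m handwheel '[[[0,0,0],[0,0,0]],[[0,0,0],[0,0,0]],[[0,0,0],[0,0,0]],[[0,0,0],[0,0,0]]]' 0.36 20
python3 - <<'E'
from h import *
im,d=get_image('wrist');cv2.imwrite('pics/w7.png',im[:,:,::-1])
E
```

```text
time_s: 15.0
position: [0.6165, 0.2621, 0.1364]
tool_rot: [[-0.864, -0.015, 0.504], [-0.019, 1.0, -0.002], [-0.504, -0.012, -0.864]]
ft_force: [-7.4, -1.1, 4.7]
grip_width: 0.0247
gripper_force: 36.0
time_s: 15.4
position: [0.617, 0.2621, 0.1361]
tool_rot: [[-0.864, -0.015, 0.504], [-0.019, 1.0, -0.002], [-0.504, -0.011, -0.864]]
ft_force: [-0.5, -0.7, 0.3]
grip_width: 0.0306
gripper_force: 0.0
```

View pics/w7.png

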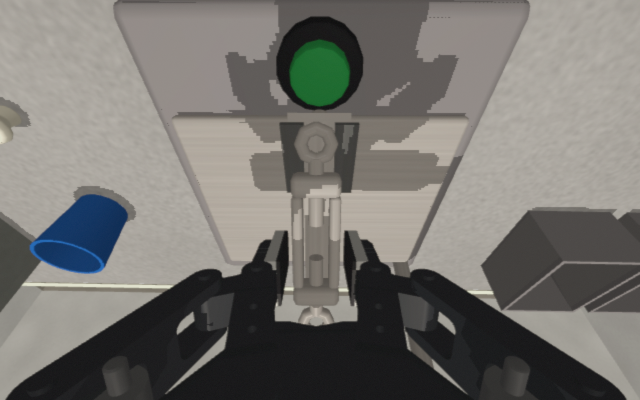

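The wrist view shows the turnbuckle released on the bar, far eye at (318,142) at the lip and aligned with the bar. Both pads (285, 347) are clear of its sides (292–341). Retreat along the tool axis.

```bash
python3 -m handwheel '[[[0,0,-0.01],[0,0,0]],[[0,0,-0.03],[0,0,0]],[[0,0,-0.06],[0,0,0]],[[0,0,-0.1],[0,0,0]],[[0.08,0,-0.18],[0,0,0]],[[0.16,0,-0.24],[0,0,0]],[[0.24,0,-0.3],[0,0,0]],[[0.3,0,-0.34],[0,0,0]],[[0.3,0,-0.34],[0,0,0]],[[0.3,0,-0.34],[0,0,0]]]' 0.42
python3 - <<'E'
from h import *
im,d=get_image('top');c=camera_params('top');P=pts('t',d,c)
X0,R=rest();L=(P-X0)@R
m=(abs(L[...,0])<.07)&(abs(L[...,1])<.03)&(L[...,2]>.004)&(L[...,2]<.02)
q=L[m];print(m.sum(),'part in rest',q.min(0).round(3),q.max(0).round(3),np.median(q,0).round(4))
for a in np.arange(-.06,.03,.015):
    w=q[(abs(q[:,0]-a)<.0075)];print(a.round(3),len(w),w[:,1].min().round(4),w[:,1].max().round(4),np.median(w[:,2]).round(4),w[:,2].max().round(4)) if len(w) else 0
b=(abs(P[...,2]-.109)<.005)&(P[...,0]<.475)&(P[...,0]>.44)&(abs(P[...,1]+.29)<.07);print('drawer bar x',np.median(P[b],0),b.sum())
cv2.imwrite('pics/t8.png',cv2.resize(im[150:290,110:270,::-1],None,fx=4,fy=4,interpolation=cv2.INTER_CUBIC))
E
```

```text
time_s: 16.45
position: [0.4011, 0.2599, 0.209]
tool_rot: [[-0.862, -0.017, 0.506], [-0.02, 1.0, -0.001], [-0.506, -0.01, -0.862]]
ft_force: [0.1, 0.2, -0.2]
grip_width: 0.0355
gripper_force: 0.0
455 part in rest [-0.066 -0.014  0.004] [0.034 0.018 0.017] [-0.0166 -0.0005  0.0109]
-0.06 77 -0.0133 0.0175 0.0099 0.0149
-0.045 40 -0.0101 0.0101 0.0093 0.0118
-0.03 82 -0.013 0.0136 0.0124 0.016
-0.015 77 -0.013 0.0126 0.0104 0.0164
0.0 52 -0.0136 0.0128 0.0116 0.0154
0.015 72 -0.0132 0.0129 0.0107 0.0155
drawer bar x [ 0.45685371 -0.28802054  0.11030464] 370
```

View pics/t8.png

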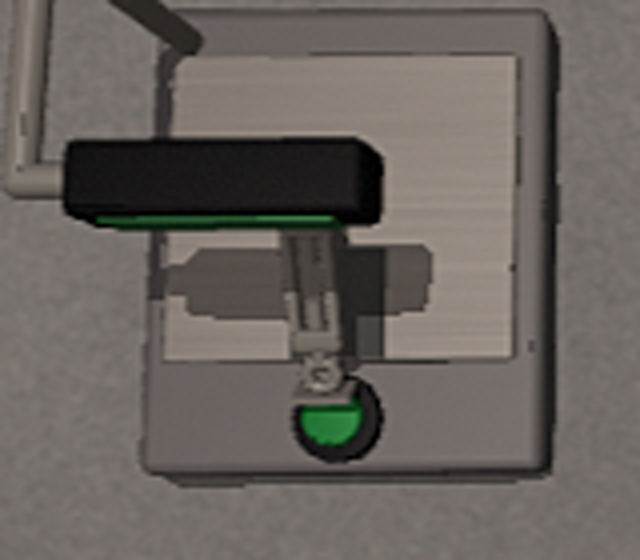

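The top view shows the turnbuckle on the rest, with its lower eye at (322,373) against the lip at row 395. It is centred (y ±13 mm all along) and flat, the drawer is out and the arm is clear. Handing in.

```bash
python3 -c "
from rig import *
print(close_job())"
```

```text
the job is handed in; nothing more can be done
None
```

The upper drawer is out at its stop and the turnbuckle lies released on the sloping rest, centred and flat with its lower eye at the lip; I handed the job in at about 16.5 s of robot time, but it returned no verdict.

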